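# Unlatch the crystal case and hold its lid half open

### The arm

A 6-joint arm with a two-finger parallel gripper is mounted at the origin on the work surface. World frame = base frame: x ahead of the robot, y to its left, z up, the work surface at z = 0. Lengths are in mm, angles in rad, forces in N, time in s.
With the tool pointing down it reaches from about 275 to 1000 mm from the base axis. Payload 8.4 kg.
Tool frame: the origin (TCP) lies midway between the tips of the shut fingers; the grasp point (between the pads) lies 19 mm behind it; z points along the fingers, y is the line along which they close (so a half turn about z gives the same grasp; the last joint's range is limited). The gripper opens to 85 mm and grips with 20 to 120 N. Pads are 22 mm wide; open, the fingers measure 114 mm over their backs; the gripper's body (76 mm by 85 mm) begins 54 mm behind the grasp point. The pads swing forward as they close: fully open they stand 13 mm farther back than shut.
Start: joints at [-1.144, 0.353, 1.633, -0, 1.155, -0.002], TCP at [259.861, -568.419, 231.281] pointing down, gripper open.
Joint ranges: [-2.63, 2.63], [-0.92, 2.1], [0.06, 2.66], [-1.3, 4.44], [0, 2.69], [-3.02, 3.02]. Speed limits (rad/s): [2.22, 2.22, 2.79, 3.14, 3.14, 3.14].

### API

Orientations are given as [roll, pitch, yaw] about the fixed x, y, z axes, in that order (R = Rz(yaw) Ry(pitch) Rx(roll)).
In Python, from rig import r, cams gives the robot as it stands. The module is installed in compiled form; this text tells all that it offers.
- The arm moves only by the tool send_rows, never from a script. Its argument "targets" is one flat list of numbers, 7 for each row, row after row: the shift along the tool's x, y, z in m, then the turn, a rotation vector about the tool's x, y, z in rad, then the opening, from -1 (shut) to 1 (fully open). In form: [tx, ty, tz, wx, wy, wz, fingers, tx, ty, tz, wx, wy, wz, fingers, ...]. A call has 1 to 12 rows; each row is the pose to reach, as a shift and turn from the pose commanded when the call began, along the tool's axes at that moment; what a row does not reach only later rows make up. A row lasts 1/12 s, in which the tool goes at most 41.7 mm and 7.16 degrees, less where a joint would pass 70% of its speed; a pose out of reach is approached as far as the arm can. A call with a gripper value outside its range is refused whole. The fingers move at their own pace and stop on an object; "grip_force" is the grip in N (left out, the last holds). Time passes only in rows, so rows that repeat a pose let the fingers close. It gives the time, the measured TCP pose, the force, the opening and the grip force at its end, in the units of the state.
- r.sense(): the state, without advancing time (a new reading comes with each control period).
- cams.grab_frame(name): name is "scene" or "side" or "wrist"; returns a dict with "color" (480x640x3 uint8, blue, green, red), "fx", "fy", "cx", "cy" (pixels), "xyz" and "attitude" of the camera in the world. Camera axes: x right, y down, z forward; pixel columns grow to the right and rows downward; lengths in mm; the calibration is good to about 2 mm. A picture is of the moment at which its call begins. There is no depth.
- r.sign_off(): hands the job in; it is judged then, once.
The state is a dict: "clock": time; "qpos": joint angles; "qvel": joint speeds; "joint_efforts": joint torques, N m; "eef_pos": TCP position; "tcp_rot": TCP orientation; "contact_force": force on the tool from outside, world axes, zero at the start; "wrist_torque": the same for the moment, N m; "opening": opening from 0.0 (shut) to 1.0 (fully open); "grasp_force": force on a finger pad.
Only numpy, scipy, OpenCV 4.12 (cv2) and the standard library are available. Lean on these libraries where they do the work, as an engineer would, in place of code of your own. Each camera call takes 0.05 s, during which the arm holds its last target. There are 200 camera calls.

### The job

Swing the red-knobbed hasp fully off the lid of the dark blue crystal case, then raise the lid by its steel bar handle and hold it open at 50 degrees from shut (about 5 degrees either way is fine), so that the cups inside can be inspected under the lamp. The lid falls shut if let go, so finish while still holding it there with the gripper, steady, with nothing else propping it. Leave the trophy, bottle, mug and jar around the case where they stand.

Things in the scene. Friction and masses are not known exactly. Their poses are not given: they have to be found in the camera images.
- case: Dark blue case with aluminium corners, fixed to the bench, 200 (x) x 340 (y) x 90 mm high. Origin: centre of its underside, on the bench. Its own -x side is the front (towards the robot), +x the hinge side. Inside: foam and three crystal cups, all below the rim. A hasp bracket juts 45 mm from the front wall, 115 mm to the -y side of the middle, its top level with the rim.
- lid (a joint): Lid angle in rad: 0 shut, grows as it opens upwards, stop at 1.4. Free hinge: the lid falls shut from any angle when let go. 50 degrees is 0.873.
- lid_panel: The lid with its handle: dark blue panel, aluminium trim, 200 x 340 x 8 mm, about 0.4 kg (varies). Shut, its top is 98.5 mm above the bench. Origin on the hinge line, middle of the far edge, at the panel's underside; axes as the case's when shut; the panel reaches 200 mm along its own -x; own z points up out of its top.
- lid_hinge (a point): Point on the hinge line, middle of the case's far rim (100 mm to +x of the case's middle, 90.5 mm above the bench). The hinge line is the case's y axis; opening lifts the front edge (-x).
- lid_handle (a point): Middle of the lid's bright steel round bar handle: 11 mm thick, 100 mm long along the case's y, its axis 35 mm above the lid's top (133.5 mm above the bench when shut), on posts 85 mm apart; 175 mm from the hinge along the lid, 25 mm from the front edge. Pads closing along the case's x pinch it from above, and the bar can turn between them. Axes as the lid's.
- hasp (a joint): Hasp angle in rad: 0 pointing straight back (case's +x) across the lid; grows clockwise seen from above as it swings off; at 1.57 it points along the case's -y, beside the front wall; stop at 1.75. It overlaps and locks the lid up to about 1.27. Starts between 0 and 0.35; stays where left (about 1 N at the knob moves it).
- hasp_pivot (a point): On the hasp's upright pivot axis, at the underside of its bar (101.5 mm above the bench), 25 mm in front of the case's front wall and 115 mm to the -y side of the case's middle. The bar is steel, 16 mm wide, 5 mm thick, reaching 60 mm from the pivot, 3 mm above the lid.
- hasp_knob (a point): In the hasp's red upright knob, a cylinder 16 mm across standing 32 mm above the bar (106.5 to 138.5 mm above the bench), 52 mm from the pivot; the point lies on its axis 126.5 mm above the bench. Can be pinched from above or pushed sideways.
- trophy: Loose clear crystal cup, 135 mm high, 60 mm wide; origin at the centre of its underside. Leave alone.
- cleaner: Loose blue bottle, 140 mm high, 56 mm wide; origin at the centre of its underside. Leave alone.
- mug: Loose white mug, 90 mm high, 80 mm wide plus a handle; origin at the centre of its underside. Leave alone.
- polish: Loose white jar with green cap, 60 mm high, 64 mm wide; origin at the centre of its underside. Leave alone.

How it is judged (in metres and radians):
On the way, in this order (a step that is already met when the one before it is completed fails the run):
1. the hasp is swung clear of the lid (1.3 rad or more) while the lid is still shut (value of joint hasp above 1.3 rad and value of joint lid below 0.06 rad), for 0.2 s.
2. the lid is raised to 50 degrees, give or take 6.3, with the fingers on it (value of joint lid between 0.763 and 0.983 rad and contact force between the fingers and lid_panel above 0.3 N), for 0.2 s.
At the end, for the whole second after the job is handed in: Fingers still on the lid (over 0.3 N), lid steady (under 0.08 rad/s) at 50 degrees within 6.3 (0.763 to 0.983 rad), hasp clear (over 1.3 rad), no loose thing touching the lid; trophy, bottle, mug and jar upright (tilt under 0.3 rad) within 30 mm of where they stood (all of step 2 and velocity of joint lid between -0.08 and 0.08 rad/s and value of joint hasp above 1.3 rad and contact force between each of trophy, cleaner, mug, polish and lid_panel below 0.05 N and distance of each of trophy, cleaner, mug, polish from where it was at the start of the episode below 0.03 m and angle between each of trophy, cleaner, mug, polish's own z axis and vertical below 0.3 rad); the arm keeps its last pose, push and grip.
It fails at once if the crystal trophy is pushed 30 mm or tipped over 0.3 rad (not (distance of trophy from where it was at the start of the episode below 0.03 m and angle between trophy's own z axis and vertical below 0.3 rad)).
It fails at once if the blue bottle is pushed 30 mm or tipped over 0.3 rad (not (distance of cleaner from where it was at the start of the episode below 0.03 m and angle between cleaner's own z axis and vertical below 0.3 rad)).
It fails at once if the mug is pushed 30 mm or tipped over 0.3 rad (not (distance of mug from where it was at the start of the episode below 0.03 m and angle between mug's own z axis and vertical below 0.3 rad)).
It fails at once if the polish jar is pushed 30 mm or tipped over 0.3 rad (not (distance of polish from where it was at the start of the episode below 0.03 m and angle between polish's own z axis and vertical below 0.3 rad)).
It also fails if it takes over 48 s, if anything falls off the work surface, if the arm or the gripper's body presses on something with over 40 N, if the wrist force passes 120 N, or if a joint passes its speed limit or range.

## Working session

There is one attempt and no reset: what is moved stays moved. The work goes in short steps, Python scripts to look and compute and a tool call to move; the robot and the scene stay as the last step left them, time stands still between calls to the robot, and variables do not carry over. Pictures are saved under pics/ and viewed, at most 10 in all, crops included, and the job is handed in when it is done.

Besides the shell and the picture viewer there is one more tool, called after "Emit:" by a JSON object that holds its "fn" and its "kwargs", one argument or row to a line. send_rows: Moves the arm, as the interface text tells. Its arguments: {"type":"object","properties":{"targets":{"type":"array"},"grip_force":{"type":"number"}},"required":["targets"]}

```bash
mkdir -p pics; python3 - <<'E'
from rig import r,cams
import cv2
print(r.sense())
for n in ["scene","side"]:
    f=cams.grab_frame(n); cv2.imwrite(f"pics/{n}0.png",f["color"])
    print(n,{k:v for k,v in f.items() if k!="color"})
E
```

```text
{'clock': 0.0, 'qpos': array([-1.14445269e+00,  3.53655963e-01,  1.63417590e+00, -4.36006046e-05,
        1.15517475e+00, -2.39992088e-03]), 'qvel': array([8.33498943e-05, 1.60678142e-03, 1.83717291e-03, 1.96417192e-05,
       1.14383004e-03, 1.43269551e-03]), 'joint_efforts': array([-4.02767517e-03, -6.05258131e+01, -3.42063332e+01, -3.42245412e-04,
        9.47844033e-03,  1.90017209e-05]), 'eef_pos': array([ 259.61400581, -567.9873182 ,  230.5389215 ]), 'tcp_rot': array([-3.14017860e+00,  3.64702544e-05,  4.28761221e-01]), 'contact_force': array([ 0.14188421,  0.30495489, -0.17195949]), 'wrist_torque': array([-0.00923005,  0.01488476, -0.02817337]), 'grasp_force': 0.0, 'opening': 0.9987856355174481}
scene {'fx': 503.91687819430183, 'fy': 503.91687819430183, 'cx': 316.2748105375702, 'cy': 239.36648388845856, 'xyz': array([1193.61071277,  198.69611966, 1025.56870246]), 'attitude': array([-2.55636026,  0.01484223,  1.79998406])}
side {'fx': 461.67865520010326, 'fy': 461.67865520010326, 'cx': 324.32889024103844, 'cy': 243.75425552915542, 'xyz': array([176.79700772, 658.44039234, 740.1029749 ]), 'attitude': array([-2.27730111, -0.01347024, -2.53914865])}
```

View pics/scene0.png

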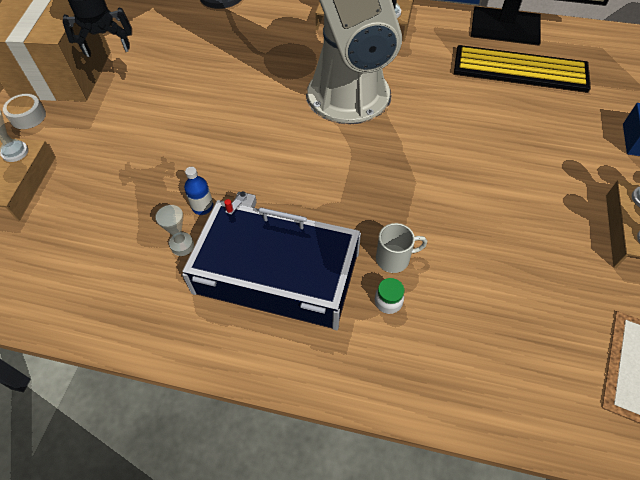

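View pics/side0.png

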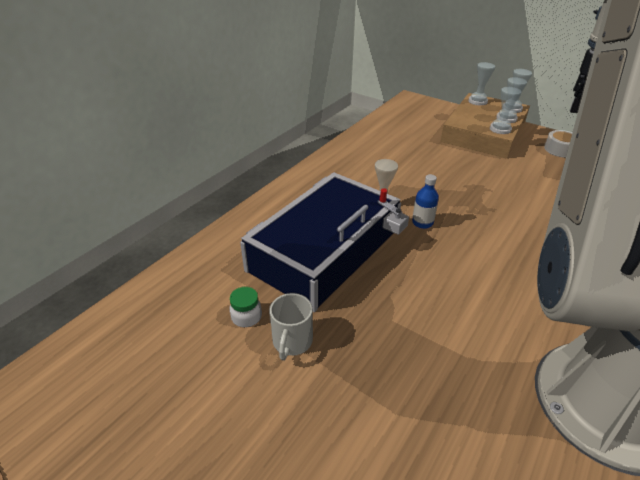

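Both views show the case near the middle. In the scene view the lid corners are near (207,206), (360,235), (340,305) and (186,272), the red knob is at (228,205), and the bottle is close by at (198,195). I'll enlarge both views to get precise pixels.

```bash
python3 - <<'E'
import cv2
a=cv2.imread("pics/scene0.png")[160:335,150:425]; b=cv2.imread("pics/side0.png")[150:360,220:450]
cv2.imwrite("pics/sc.png",cv2.resize(a,(798,508),interpolation=cv2.INTER_CUBIC))
cv2.imwrite("pics/sd.png",cv2.resize(b,(657,600),interpolation=cv2.INTER_CUBIC))
E
```

```text
(no output)
```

View pics/sc.png

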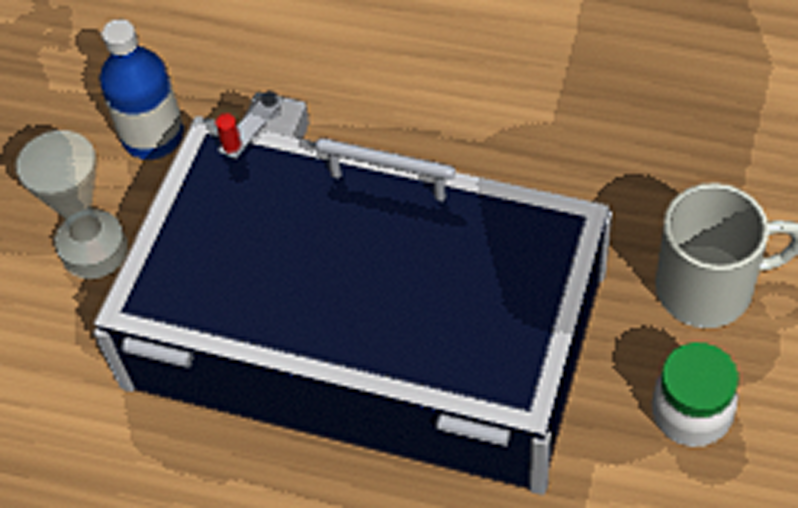

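View pics/sd.png

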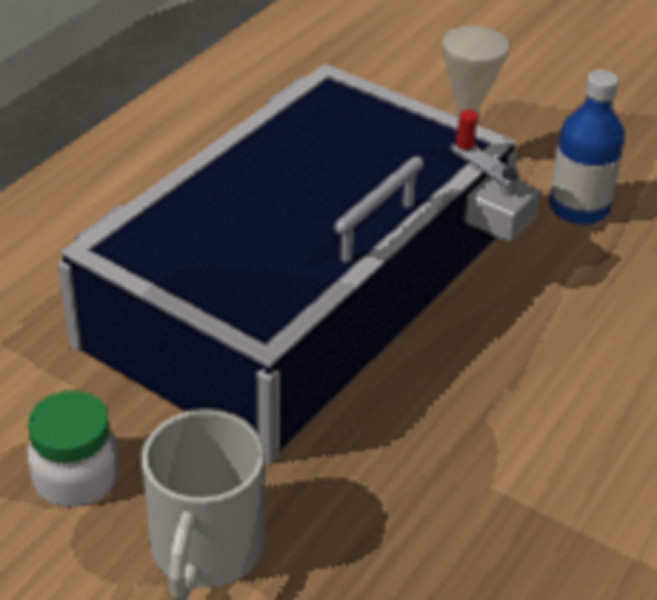

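The crops show the knob top at sc (227,118) / sd (468,116), the bar ends at sc (320,147) and (453,173), and all four lid corners in both views. The bottle stands just outside the -y front corner. Next I'll fit the poses.

```bash
cat > h.py <<'E'
import numpy as np, cv2
from rig import r,cams
from scipy.spatial.transform import Rotation as R
from scipy.optimize import least_squares
def px(f,P):
    q=R.from_euler('xyz',f['attitude']).inv().apply(np.atleast_2d(P)-f['xyz'])
    return np.c_[f['cx']+f['fx']*q[:,0]/q[:,2], f['cy']+f['fy']*q[:,1]/q[:,2]]
def atz(f,uv,z):
    d=R.from_euler('xyz',f['attitude']).apply([(uv[0]-f['cx'])/f['fx'],(uv[1]-f['cy'])/f['fy'],1])
    return f['xyz']+d*(z-f['xyz'][2])/d[2]
def case(x,y,a,P): 
    P=np.atleast_2d(P); return np.c_[R.from_euler('z',a).apply(P)]+[x,y,0]
E
python3 - <<'E'
from h import *
sc=cams.grab_frame("scene"); sd=cams.grab_frame("side")
S=lambda u:np.array(u)/[798/275,508/175]+[150,160]
D=lambda u:np.array(u)/[657/230,600/210]+[220,150]
P=[[-100,-170,98.5],[-100,170,98.5],[100,170,98.5],[100,-170,98.5],[-75,-50,133.5],[-75,50,133.5]]
us=S([[198,119],[608,205],[543,432],[97,326],[320,147],[453,173]])
ud=D([[514,145],[268,360],[65,258],[325,66],[418,163],[344,226]])
g=lambda p:np.r_[(px(sc,case(*p,P))-us).ravel(),(px(sd,case(*p,P))-ud).ravel()]
s=least_squares(g,[600,0,0],loss='soft_l1',x_scale=[100,100,.1]);p=s.x
print(p,np.round(g(p).reshape(-1,2),1).tolist())
out={}
for n,a,b,z in [("knobtop",(227,118),(468,116),138.5),("bottle",(119,27),(602,78),140),("trophy",(57,160),(476,45),135),("mug",(715,225),(205,455),90),("jar",(701,375),(70,420),60)]:
    A=atz(sc,S(a),z);B=atz(sd,S(a)*0+D(b),z);m=(A+B)/2
    print(n,A.round(),B.round(),"case frame",R.from_euler('z',-p[2]).apply(m-[p[0],p[1],0]).round(1))
for n,q in [("pivot",[-125,-115,101.5]),("handle",[-75,0,133.5]),("hinge",[100,0,90.5])]: print(n,case(*p,q).round(1))
E
```

```text
[ 6.46054349e+02 -4.01146127e+01 -3.94269171e-02] [[-1.1, -1.7], [-0.2, -0.7], [0.4, -0.2], [-1.0, -1.2], [0.4, -1.6], [-2.1, -1.2], [-0.2, -0.8], [-0.2, 2.8], [-2.4, -1.4], [-0.9, -0.3], [-1.2, 0.5], [-1.3, 0.7]]
knobtop [ 566. -163.  138.] [ 565. -164.  138.] case frame [ -75.8 -126.7  138.5]
bottle [ 498. -277.  140.] [ 499. -279.  140.] case frame [-138.2 -243.9  140. ]
trophy [ 630. -278.  135.] [ 616. -272.  135.] case frame [ -14.1 -235.5  135. ]
mug [549. 217.  90.] [544. 215.  90.] case frame [-109.3  252.3   90. ]
jar [664. 227.  60.] [658. 224.  60.] case frame [  4.2 265.6  60. ]
pivot [[ 516.6 -150.1  101.5]]
handle [[571.1 -37.2 133.5]]
hinge [[746.  -44.1  90.5]]
```

```bash
cat >> h.py <<'E'
C=(646.05,-40.11,-0.0394)
def rot(tilt=0): # tool x=case y, y=case x, z down; tilt about case y
    return R.from_euler('z',C[2])*R.from_euler('y',tilt)*R.from_matrix([[0,1,0],[1,0,0],[0,0,-1]])
def rows(wps,cur=None):  # wps: (case xyz, tilt)
    if cur is None:
        s=r.sense(); cur=(s['eef_pos'],R.from_euler('xyz',s['tcp_rot']))
    for P,t in wps:
        d=cur[1].inv().apply(case(*C,P)[0]-cur[0])/1000; w=(cur[1].inv()*rot(t)).as_rotvec()
        print(d.round(4).tolist(),w.round(3).tolist())
E
python3 - <<'E'
from h import *
print(rot().as_euler('xyz'))
rows([([-66,-92,230],0)])
E
```

```text
[3.14159265 0.         1.53139633]
[0.4704, -0.2673, 0.0011] [-0.001, -0.001, -1.103]
```

Emit:
{"fn": "send_rows", "kwargs": {
  "targets": [0.04, -0.022, 0, 0, 0, -0.1, -1, 0.08, -0.045, 0, 0, 0, -0.2, -1, 0.12, -0.068, 0, 0, 0, -0.3, -1, 0.16, -0.091, 0, 0, 0, -0.4, -1, 0.2, -0.114, 0, 0, 0, -0.5, -1, 0.24, -0.136, 0, 0, 0, -0.6, -1, 0.28, -0.159, 0, 0, 0, -0.7, -1, 0.32, -0.182, 0, 0, 0, -0.8, -1, 0.36, -0.205, 0, 0, 0, -0.9, -1, 0.4, -0.227, 0, 0, 0, -1.0, -1, 0.44, -0.25, 0, 0, 0, -1.103, -1, 0.4704, -0.2673, 0.001, 0, 0, -1.103, -1]
}}

```text
clock: 1.2
eef_pos: [553.4, -161.1, 230.9]
tcp_rot: [3.141, 0.0, 1.538]
contact_force: [0.4, -0.6, 0.5]
opening: 0.001
grasp_force: 0.0
```

```bash
python3 - <<'E'
from h import *
s=r.sense();print(s['clock'],s['eef_pos'],s['tcp_rot'],s['opening'])
rows([([-66,-92,113],0)])
E
```

```text
1.2 [ 553.3789589  -161.11034209  230.91217455] [3.14137385e+00 1.33405969e-04 1.53830420e+00] 0.001285834501579262
[0.0324, 0.022, 0.1179] [0.0, 0.0, 0.007]
```

Emit:
{"fn": "send_rows", "kwargs": {
  "targets": [0, 0, 0, 0, 0, 0, -1, 0, 0, 0, 0, 0, 0, -1, 0, 0, 0, 0, 0, 0, -1, 0, 0, 0, 0, 0, 0, -1]
}}

```text
clock: 1.53
eef_pos: [551.8, -163.8, 230.6]
tcp_rot: [-3.141, 0.0, 1.531]
contact_force: [0.5, -0.2, -0.5]
opening: -0.003
grasp_force: 0.0
```

```bash
python3 - <<'E'
from h import *
s=r.sense();print(s['clock'],s['eef_pos'],s['tcp_rot'],s['contact_force'])
rows([([-66,-92,150],0),([-66,-92,113],0)])
f=cams.grab_frame("wrist");cv2.imwrite("pics/w1.png",f["color"])
E
```

```text
1.5333 [ 551.82212638 -163.77647421  230.60254385] [-3.14093373e+00  1.49789842e-04  1.53089878e+00] [ 0.45125367 -0.23025494 -0.46559833]
[0.0353, 0.0233, 0.0806] [-0.001, 0.0, -0.0]
[0.0353, 0.0233, 0.1176] [-0.001, 0.0, -0.0]
```

View pics/w1.png

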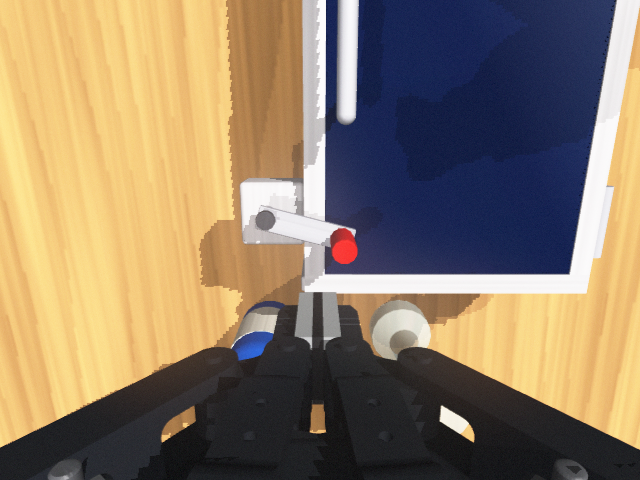

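The wrist view shows the hasp over the lid: pivot at (265,219), knob top at (344,251), handle end at (345,119), with the -y front lid corner near (304,292). I'll cross-check these against the fit.

```bash
python3 - <<'E'
from h import *
f=cams.grab_frame("wrist")
inv=lambda m:R.from_euler('z',-C[2]).apply(m-[C[0],C[1],0]).round(1)
for n,u,z in [("knob",(344,250),138.5),("pivot",(265,219),110),("hend",(346,119),133.5),("corner",(304,292),98.5),("farcorner",(587,292),98.5)]: print(n,inv(atz(f,u,z)))
K=np.array([-125,-115]); 
W=[]
for th in np.linspace(.25,1.5,11):
    u=np.array([np.cos(th),-np.sin(th)]);t=np.array([-np.sin(th),-np.cos(th)])
    W.append((np.r_[K+52*u-22*t,113],0)); print(W[-1][0].round(1))
print(rot().as_euler('xyz'))
cur=(case(*C,[-66,-92,113])[0],rot()); rows(W,cur)
E
```

```text
knob [ -72.1 -128.9  138.5]
pivot [-121.9 -116.1  110. ]
hend [-71.8 -54.3 133.5]
corner [ -97.4 -171.8   98.5]
farcorner [ 104.7 -172.1   98.5]
[ -69.2 -106.5  113. ]
[ -68.6 -113.6  113. ]
[ -68.8 -120.6  113. ]
[ -70.  -127.6  113. ]
[ -72.  -134.3  113. ]
[ -74.8 -140.8  113. ]
[ -78.4 -146.9  113. ]
[ -82.7 -152.4  113. ]
[ -87.7 -157.4  113. ]
[ -93.3 -161.7  113. ]
[ -99.4 -165.3  113. ]
[3.14159265 0.         1.53139633]
[-0.0145, -0.0032, 0.0] [0.0, 0.0, 0.0]
[-0.0216, -0.0026, 0.0] [0.0, 0.0, 0.0]
[-0.0286, -0.0028, 0.0] [0.0, 0.0, 0.0]
[-0.0356, -0.004, 0.0] [0.0, 0.0, 0.0]
[-0.0423, -0.006, 0.0] [0.0, 0.0, 0.0]
[-0.0488, -0.0088, 0.0] [0.0, 0.0, 0.0]
[-0.0549, -0.0124, 0.0] [0.0, 0.0, 0.0]
[-0.0604, -0.0167, 0.0] [0.0, 0.0, 0.0]
[-0.0654, -0.0217, 0.0] [0.0, 0.0, 0.0]
[-0.0697, -0.0273, 0.0] [0.0, 0.0, 0.0]
[-0.0733, -0.0334, 0.0] [0.0, 0.0, 0.0]
```

Emit:
{"fn": "send_rows", "kwargs": {
  "targets": [0.018, 0.012, 0.02, 0, 0, 0, -1, 0.0353, 0.0233, 0.05, 0, 0, 0, -1, 0.0353, 0.0233, 0.0806, 0, 0, 0, -1, 0.0353, 0.0233, 0.1, 0, 0, 0, -1, 0.0353, 0.0233, 0.1176, 0, 0, 0, -1, 0.0353, 0.0233, 0.1176, 0, 0, 0, -1, 0.0353, 0.0233, 0.1176, 0, 0, 0, -1, 0.0353, 0.0233, 0.1176, 0, 0, 0, -1]
}}

```text
clock: 2.3
eef_pos: [577.6, -129.5, 114.3]
tcp_rot: [3.14, 0.0, 1.531]
contact_force: [-0.2, 0.8, -0.6]
opening: -0.001
grasp_force: 0.0
```

Emit:
{"fn": "send_rows", "kwargs": {
  "targets": [-0.007, 0, 0, 0, 0, 0, -1, -0.0145, -0.003, 0, 0, 0, 0, -1, -0.0216, -0.002, 0, 0, 0, 0, -1, -0.0286, -0.002, 0, 0, 0, 0, -1, -0.0356, -0.003, 0, 0, 0, 0, -1, -0.0423, -0.005, 0, 0, 0, 0, -1, -0.0488, -0.0078, 0, 0, 0, 0, -1, -0.0549, -0.0114, 0, 0, 0, 0, -1, -0.0604, -0.0157, 0, 0, 0, 0, -1, -0.0654, -0.0207, 0, 0, 0, 0, -1, -0.0697, -0.0263, 0, 0, 0, 0, -1, -0.0733, -0.0325, 0, 0, 0, 0, -1]
}}

```text
clock: 3.3
eef_pos: [541.5, -201.3, 113.3]
tcp_rot: [3.141, 0.0, 1.532]
contact_force: [0.5, -0.9, -0.2]
opening: -0.002
grasp_force: 0.5
```

Emit:
{"fn": "send_rows", "kwargs": {
  "targets": [0, 0, 0, 0, 0, 0, -1, 0, 0, 0, 0, 0, 0, -1, 0, 0, 0, 0, 0, 0, -1]
}}

```text
clock: 3.55
eef_pos: [541.9, -200.6, 113.3]
tcp_rot: [3.141, 0.0, 1.532]
contact_force: [0.1, -0.6, -0.7]
opening: 0.004
grasp_force: 0.0
```

```bash
python3 - <<'E'
from h import *
f=cams.grab_frame("wrist");g=cams.grab_frame("scene")["color"][150:290,150:370]
a=cv2.resize(f["color"],(480,360));b=cv2.resize(g,(566,360),interpolation=cv2.INTER_CUBIC)
cv2.imwrite("pics/p2.png",cv2.resize(np.hstack([a,b[:, :320]]),(800,360)))
E
```

```text
(no output)
```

View pics/p2.png

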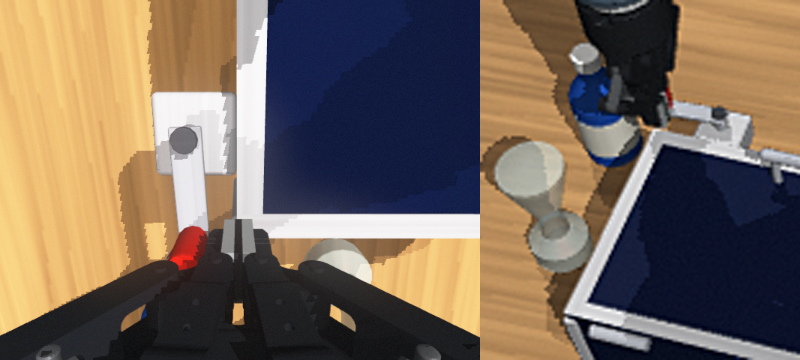

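The hasp now points along -y at about 1.47 rad (bar from (183,140) to (192,228)), and the bottle is untouched. Next I retreat upward and move over the handle with the fingers open.

```bash
sed -i 's/^C=.*/C=(648,-41.0,-0.0394)/' h.py; python3 - <<'E'
from h import *
s=r.sense();p=s['eef_pos'];print(R.from_euler('z',-C[2]).apply(p-[C[0],C[1],0]))
rows([([-90,-163,113],0),([-85,-150,200],0),([-75,0,200],0),([-75,0,114.5],0)])
E
```

```text
[ -99.57494091 -163.54909724  113.19749866]
[0.0005, 0.0096, 0.0002] [0.0, 0.0, 0.001]
[0.0135, 0.0146, -0.0868] [0.0, 0.0, 0.001]
[0.1635, 0.0247, -0.0868] [0.0, 0.0, 0.001]
[0.1635, 0.0247, -0.0013] [0.0, 0.0, 0.001]
```

Emit:
{"fn": "send_rows", "kwargs": {
  "targets": [0, 0.0096, 0, 0, 0, 0, -1, 0.002, 0.012, -0.025, 0, 0, 0, -1, 0.006, 0.014, -0.06, 0, 0, 0, -1, 0.0135, 0.0146, -0.0868, 0, 0, 0, -1, 0.045, 0.017, -0.0868, 0, 0, 0, 0, 0.08, 0.02, -0.0868, 0, 0, 0, 1, 0.115, 0.022, -0.0868, 0, 0, 0, 1, 0.145, 0.0247, -0.0868, 0, 0, 0, 1, 0.1635, 0.0247, -0.0868, 0, 0, 0, 1, 0.1635, 0.0247, -0.0868, 0, 0, 0, 1, 0.1635, 0.0247, -0.0868, 0, 0, 0, 1, 0.1635, 0.0247, -0.0868, 0, 0, 0, 1]
}}

```text
clock: 4.65
eef_pos: [573.3, -38.5, 200.0]
tcp_rot: [3.141, 0.0, 1.532]
contact_force: [0.7, 0.5, 0.4]
opening: 0.998
grasp_force: 0.0
```

```bash
python3 - <<'E'
from h import *
s=r.sense();print(s['clock'],s['eef_pos'],s['opening'])
rows([([-75,0,114.5],0)])
f=cams.grab_frame("wrist");cv2.imwrite("pics/w3.png",f["color"])
print(px(f,case(*C,[[-75,-50,133.5],[-75,50,133.5],[-75,0,133.5]])))
E
```

```text
4.65 [573.32074411 -38.46674873 199.99944912] 0.99766421334571
[0.0004, -0.0003, 0.0855] [0.0, 0.0, 0.001]
[[314.15589803 344.94410181]
 [313.94032505 165.14179742]
 [314.05463437 260.48342335]]
```

View pics/w3.png

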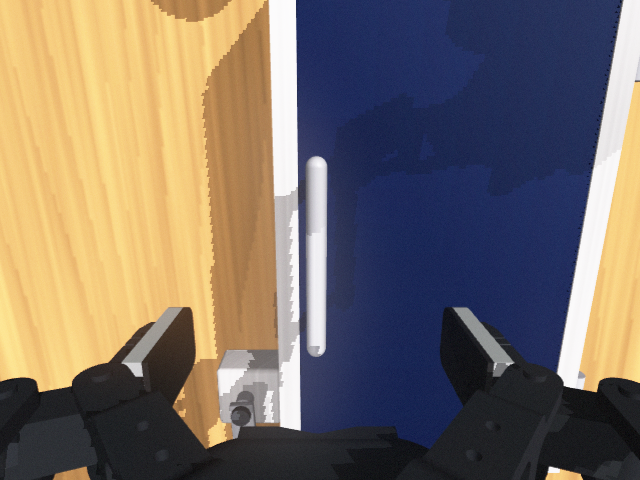

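The bar runs (316,158)–(316,355), centred between the open fingers and matching the prediction within about 1 mm. Descend and grip.

Emit:
{"fn": "send_rows", "kwargs": {
  "targets": [0, 0.001, 0.02, 0, 0, 0, 1, 0, 0.001, 0.045, 0, 0, 0, 1, 0, 0.001, 0.068, 0, 0, 0, 1, 0, 0.001, 0.08, 0, 0, 0, 1, 0, 0.001, 0.0855, 0, 0, 0, 1, 0, 0.001, 0.0855, 0, 0, 0, 1, 0, 0.001, 0.0855, 0, 0, 0, 0, 0, 0.001, 0.0855, 0, 0, 0, -0.5, 0, 0.001, 0.0855, 0, 0, 0, -1, 0, 0.001, 0.0855, 0, 0, 0, -1, 0, 0.001, 0.0855, 0, 0, 0, -1, 0, 0.001, 0.0855, 0, 0, 0, -1],
  "grip_force": 40
}}

```text
clock: 5.7
eef_pos: [573.8, -38.2, 114.9]
tcp_rot: [-3.141, 0.0, 1.532]
contact_force: [-21.2, 0.5, 9.2]
opening: 0.148
grasp_force: 12.4
```

Emit:
{"fn": "send_rows", "kwargs": {
  "targets": [0, 0, 0, 0, 0, 0, -1, 0, 0, 0, 0, 0, 0, -1, 0, 0, 0, 0, 0, 0, -1, 0, 0, 0, 0, 0, 0, -1]
}}

```text
clock: 6.03
eef_pos: [572.6, -38.2, 114.9]
tcp_rot: [-3.139, -0.0, 1.532]
contact_force: [-6.8, -0.2, 8.4]
opening: 0.111
grasp_force: 39.1
```

```bash
python3 - <<'E'
from h import *
s=r.sense();print(s['clock'],s['eef_pos'],s['opening']*85,s['grasp_force'],s['contact_force'])
p=R.from_euler('z',-C[2]).apply(s['eef_pos']-[C[0],C[1],0]);print(p)
# bar path relative to start, TCP 19 mm along tool z
W=[]
for k in range(1,37):
    u=k/36; u=u*u*(3-2*u); a=.873*u; t=.35*u
    b=np.array([100-175*np.cos(a)+43*np.sin(a),0,90.5+175*np.sin(a)+43*np.cos(a)])
    W.append((p-[-75,0,114.5]+b+19*np.array([-np.sin(t),0,-np.cos(t)]),t))
cur=(s['eef_pos'],rot())
for i in (0,12,24):
    print('--',i); rows(W[i:i+12],cur if i==0 else (case(*C,W[i-1][0])[0],rot(W[i-1][1])))
E
```

```text
6.0333 [572.57828328 -38.17424145 114.89686248] 9.455862903151754 39.091013073921204 [-6.80020188 -0.20444114  8.36835768]
[-75.47448955  -0.14728133 114.89686248]
-- 0
[0.0, 0.0001, -0.0003] [0.001, 0.0, -0.0]
[-0.0, 0.0003, -0.0014] [0.003, -0.0, -0.0]
[-0.0, 0.0006, -0.003] [0.007, 0.0, 0.0]
[-0.0, 0.0011, -0.0052] [0.012, -0.0, 0.0]
[0.0, 0.0018, -0.008] [0.018, 0.0, -0.0]
[0.0, 0.0027, -0.0112] [0.026, 0.0, 0.0]
[0.0, 0.0037, -0.0149] [0.035, -0.0, 0.0]
[-0.0, 0.0049, -0.019] [0.044, 0.0, 0.0]
[-0.0, 0.0064, -0.0234] [0.055, 0.0, -0.0]
[-0.0, 0.0082, -0.0281] [0.066, 0.0, -0.0]
[0.0, 0.0101, -0.0331] [0.078, 0.0, -0.0]
[-0.0, 0.0124, -0.0383] [0.091, 0.0, 0.0]
-- 12
[-0.0, 0.002, -0.0055] [0.013, -0.0, -0.0]
[0.0, 0.0043, -0.0111] [0.027, -0.0, -0.0]
[0.0, 0.0068, -0.0167] [0.041, 0.0, -0.0]
[-0.0, 0.0096, -0.0224] [0.055, 0.0, -0.0]
[0.0, 0.0127, -0.028] [0.07, -0.0, -0.0]
[0.0, 0.0159, -0.0336] [0.084, -0.0, 0.0]
[0.0, 0.0194, -0.039] [0.099, -0.0, 0.0]
[0.0, 0.023, -0.0442] [0.113, -0.0, 0.0]
[0.0, 0.0267, -0.0493] [0.128, -0.0, 0.0]
[0.0, 0.0306, -0.0541] [0.142, -0.0, 0.0]
[0.0, 0.0345, -0.0586] [0.155, -0.0, -0.0]
[0.0, 0.0384, -0.0629] [0.169, -0.0, 0.0]
-- 24
[0.0, 0.0032, -0.0046] [0.013, 0.0, -0.0]
[0.0, 0.0063, -0.0088] [0.025, 0.0, -0.0]
[0.0, 0.0094, -0.0127] [0.036, -0.0, -0.0]
[0.0, 0.0124, -0.0162] [0.047, -0.0, -0.0]
[0.0, 0.0152, -0.0194] [0.056, -0.0, -0.0]
[0.0, 0.0177, -0.0221] [0.065, -0.0, -0.0]
[0.0, 0.02, -0.0245] [0.072, 0.0, -0.0]
[0.0, 0.022, -0.0265] [0.079, -0.0, -0.0]
[0.0, 0.0236, -0.028] [0.084, 0.0, 0.0]
[0.0, 0.0248, -0.0292] [0.088, -0.0, -0.0]
[0.0, 0.0255, -0.0299] [0.09, 0.0, -0.0]
[0.0, 0.0258, -0.0301] [0.091, 0.0, -0.0]
```

Emit:
{"fn": "send_rows", "kwargs": {
  "targets": [0, 0, -0.0003, 0.001, 0, 0, -1, 0, 0, -0.0014, 0.003, 0, 0, -1, 0, 0, -0.003, 0.007, 0, 0, -1, 0, 0.0005, -0.0052, 0.012, 0, 0, -1, 0, 0.001, -0.008, 0.018, 0, 0, -1, 0, 0.002, -0.0112, 0.026, 0, 0, -1, 0, 0.003, -0.0149, 0.035, 0, 0, -1, 0, 0.0042, -0.019, 0.044, 0, 0, -1, 0, 0.0057, -0.0234, 0.055, 0, 0, -1, 0, 0.0075, -0.0281, 0.066, 0, 0, -1, 0, 0.0095, -0.0331, 0.078, 0, 0, -1, 0, 0.012, -0.0383, 0.091, 0, 0, -1]
}}

```text
clock: 7.03
eef_pos: [584.6, -38.6, 152.9]
tcp_rot: [-3.046, -0.0, 1.532]
contact_force: [-8.6, 0.8, -0.8]
opening: 0.113
grasp_force: 39.0
```

Forces are low and the lid should now be at about 0.2 rad. Continue.

Emit:
{"fn": "send_rows", "kwargs": {
  "targets": [0, 0.002, -0.0055, 0.013, 0, 0, -1, 0, 0.0043, -0.0111, 0.027, 0, 0, -1, 0, 0.0068, -0.0167, 0.041, 0, 0, -1, 0, 0.0096, -0.0224, 0.055, 0, 0, -1, 0, 0.0127, -0.028, 0.07, 0, 0, -1, 0, 0.0159, -0.0336, 0.084, 0, 0, -1, 0, 0.0194, -0.039, 0.099, 0, 0, -1, 0, 0.023, -0.0442, 0.113, 0, 0, -1, 0, 0.0267, -0.0493, 0.128, 0, 0, -1, 0, 0.0306, -0.0541, 0.142, 0, 0, -1, 0, 0.0345, -0.0586, 0.155, 0, 0, -1, 0, 0.0384, -0.0629, 0.169, 0, 0, -1]
}}

```text
clock: 8.03
eef_pos: [628.7, -40.4, 213.4]
tcp_rot: [-2.877, 0.0, 1.532]
contact_force: [-9.5, 1.0, 5.9]
opening: 0.11
grasp_force: 38.9
```

Emit:
{"fn": "send_rows", "kwargs": {
  "targets": [0, 0.0032, -0.0046, 0.013, 0, 0, -1, 0, 0.0063, -0.0088, 0.025, 0, 0, -1, 0, 0.0094, -0.0127, 0.036, 0, 0, -1, 0, 0.0124, -0.0162, 0.047, 0, 0, -1, 0, 0.0152, -0.0194, 0.056, 0, 0, -1, 0, 0.0177, -0.0221, 0.065, 0, 0, -1, 0, 0.02, -0.0245, 0.072, 0, 0, -1, 0, 0.022, -0.0265, 0.079, 0, 0, -1, 0, 0.0236, -0.028, 0.084, 0, 0, -1, 0, 0.0248, -0.0292, 0.088, 0, 0, -1, 0, 0.0255, -0.0299, 0.09, 0, 0, -1, 0, 0.0258, -0.0301, 0.091, 0, 0, -1]
}}

```text
clock: 9.03
eef_pos: [662.0, -41.7, 236.9]
tcp_rot: [-2.789, 0.0, 1.532]
contact_force: [-9.9, -0.5, 11.9]
opening: 0.113
grasp_force: 39.1
```

Emit:
{"fn": "send_rows", "kwargs": {
  "targets": [0, 0, 0, 0, 0, 0, -1, 0, 0, 0, 0, 0, 0, -1, 0, 0, 0, 0, 0, 0, -1, 0, 0, 0, 0, 0, 0, -1, 0, 0, 0, 0, 0, 0, -1, 0, 0, 0, 0, 0, 0, -1]
}}

```text
clock: 9.53
eef_pos: [661.9, -41.8, 236.9]
tcp_rot: [-2.789, 0.0, 1.532]
contact_force: [-8.6, 0.1, 11.3]
opening: 0.112
grasp_force: 39.1
```

```bash
python3 - <<'E'
from h import *
s=r.sense();T=R.from_euler('xyz',s['tcp_rot'])
b=R.from_euler('z',-C[2]).apply(s['eef_pos']-19*T.as_matrix()[:,2]-[C[0],C[1],0])-[100,0,90.5]
print(s['clock'],b,'r',np.hypot(b[0],b[2]),'(180.2) lid est',np.arctan2(b[2],-b[0])-np.arctan2(43,175),s['contact_force'],s['grasp_force'])
a=cams.grab_frame("side");c=cams.grab_frame("scene")["color"]
for al in (.76,.873,.98): print(al,px(a,case(*C,[[100-200*np.cos(al)+8*np.sin(al),y,90.5+200*np.sin(al)+8*np.cos(al)] for y in (-170,170)])).round())
cv2.imwrite("pics/end.png",np.hstack([a["color"][60:400,200:560],c[100:440,130:530]]))
E
```

```text
9.5333 [-79.48959051  -0.22046578 164.21049336] r 182.4381570022823 (180.2) lid est 0.8790316695419412 [-8.61473382  0.14879879 11.30439154] 39.0870863199234
0.76 [[383. 141.]
 [287. 211.]]
0.873 [[377. 133.]
 [279. 201.]]
0.98 [[371. 126.]
 [272. 193.]]
```

View pics/end.png

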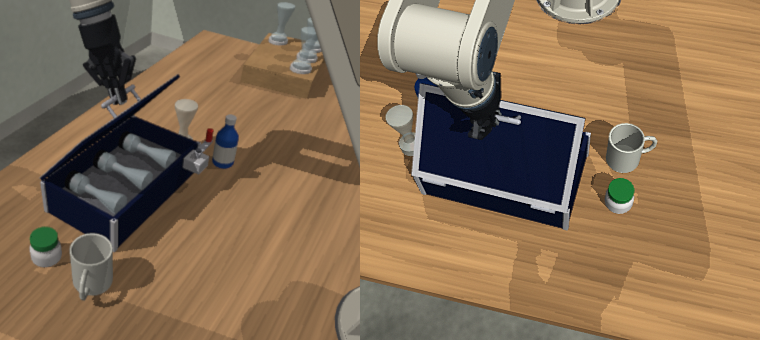

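The lid stands open with its front corner at side pixel (378,136), where 0.873 rad predicts (377,133). The hasp is clear, the loose items haven't moved, and the arm is steady. Handing in.

```bash
python3 -c "
from rig import r
print(r.sign_off())"
```

```text
the job is handed in; nothing more can be done
None
```

The hasp is swung off to about 1.47 rad, and the gripper is holding the lid steady at about 0.87 rad (50°) with nothing else propping it; the trophy, bottle, mug and jar look undisturbed in the last pictures, and the job is handed in (no verdict was returned).

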